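# Close the peg tin and put it away in its case

## Robot

A 6-joint arm with a two-finger parallel gripper is mounted at the origin on the work surface. World frame = base frame: x ahead of the robot, y to its left, z up, the work surface at z = 0. Lengths are in m, angles in degrees, forces in N, time in s.
With the tool pointing down it reaches from about 0.325 to 0.775 m from the base axis. Payload 5.5 kg.
Tool frame: the origin (TCP) lies between the finger pads; the fingertips stand r.finger_overhang ahead of it and the grasp point (between the pads) lies 8 mm behind it (r.finger_overhang is the distance from the TCP to the fingertips, in m); z points along the fingers, y is the line along which they close (so a half turn about z gives the same grasp; the last joint's range is limited). The gripper opens to 88 mm and grips with 3 to 60 N. Pads are 20 mm wide; open, the fingers measure 115 mm over their backs; the gripper's body (75 mm by 178 mm) begins 61 mm behind the grasp point.
Start: joints at [72.84, 5.22, 70.514, -0, 104.267, -3.249], TCP at [0.144, 0.582, 0.234] pointing down, gripper open.
Joint ranges: [-164.24, 164.24], [-49.07, 125.15], [9.68, 141.18], [-86.29, 266.29], [3.28, 154.24], [-151.56, 151.56]. Speed limits (degrees/s): [147.25, 147.25, 172.46, 180, 180, 180].

## Interface

Orientations are given as [roll, pitch, yaw] about the fixed x, y, z axes, in that order (R = Rz(yaw) Ry(pitch) Rx(roll)).
In Python, from cell import r gives the robot as it stands.
- The arm moves only by the tool carry_out, never from a script. Its arguments are lists of equal length, an entry for each row: "dp": the shift along the tool's x, y, z scaled (see below), a list of three; "spin": the turn about the tool's z scaled (see below). In form: {"dp": [[dx, dy, dz], ...], "spin": [spin, ...]}. A call has 1 to 10 rows; each row is the pose to reach, as a shift and turn from the pose commanded when the call began, along the tool's axes at that moment; what a row does not reach only later rows make up. The controller multiplies each number of a shift by 50 cm and each number of a turn by 30 degrees. A row lasts 1/10 s, in which the tool goes at most 50 mm and 8.59 degrees, less where a joint would pass 70% of its speed; a pose out of reach is approached as far as the arm can. A call with a number of a shift or a turn outside -1 to 1 is refused whole. A call with a gripper value outside its range is refused whole. "claw" is the opening, from -1 (shut) to 1 (fully open), set as the call begins (left out, the last holds). The fingers move at their own pace and stop on an object; "force" is the grip in N (left out, the last holds). Time passes only in rows, so rows that repeat a pose let the fingers close. It gives the time, the measured TCP pose, the force, the opening and the grip force at its end, in the units of the state.
- r.read_state(): the state, without advancing time (a new reading comes with each control period).
- r.read_camera(name): name is "side" or "top"; returns (picture, depth): 384x512x3 uint8, red, green, blue; 384x512 float32, m along the optical axis (not along the pixel's ray), 0 where there is no reading.
- r.calibration(name): a dict with "fx", "fy", "cx", "cy" (pixels), "R" (3x3) and "t" (3): a world point X has camera coordinates R X + t. Camera axes: x right, y down, z forward; pixel columns grow to the right and rows downward; lengths in m; the calibration is good to about 2 mm. A picture is of the moment at which its call begins. calibration takes no time and is no camera call.
- r.close_job(): hands the job in; it is judged then, once.
The state is a dict: "clock": time; "q": joint angles; "qvel": joint speeds; "joint_torque": joint torques, N m; "eef_pos": TCP position; "ee_rot": TCP orientation; "wrist_force": force on the tool from outside, world axes, zero at the start; "moment": the same for the moment, N m; "finger_gap": finger opening in m; "finger_force": force on a finger pad.
Only numpy, scipy, OpenCV 4.12 (cv2) and the standard library are available. Lean on these libraries where they do the work, as an engineer would, in place of code of your own. Each camera call takes 0.05 s, during which the arm holds its last target. There are 200 camera calls.

## Task

Fold the lid of the steel peg tin fully shut while the tin is still out on the washing machine, then put the closed tin away in its plywood case, the one with two tall ends: lengthways, upright and fully down on the case's floor. Set it down rather than dropping it, do not tip it over, and let go.

Things in the scene. Friction and masses are not known exactly. Their poses are not given: they have to be found in the camera images.
- tin_mid (a point): Centre of the loose stainless steel peg tin, the box with a hinged flip-top lid, 24 mm above its underside. 90 mm long (x), 56 wide (y, grip across it), 48 high when shut; 0.35 kg, two pegs lie in it. The hinge runs along y at its +x end, 45 mm from this point in x, 22 mm above it; that end points away from the robot within 30 degrees. z is up.
- tin_lid (a joint): Lid angle, rad: 0 shut, 1.57 straight up, more leans back past the hinge (stop at 2.5). Starts open at 2.05 to 2.3. A flat steel plate 90 x 56 x 4 mm on a stiff hinge: it stays where it is left and moves with about 1 N at its free edge.
- lid_edge (a point): Middle of the lid's free edge (the edge opposite the hinge), 90 mm from the hinge axis, half-way through the 4 mm plate.
- case_in (a point): Centre of the inner floor of the tin's fixed plywood case; floor top 5 mm above the machine's lid. Inside 114 mm long (x), 80 wide (y), walls 5 thick. End walls at +x and -x rise 72 mm above this floor. The long sides have only corner pieces 24 mm long, 25 high above the floor, with a 66 mm gap between for fingers. z up; tin's length goes along x, either way round.
Not all that is in view belongs to the job. Leave any pink look-alike of the part that bears tin_mid alone. What is shaped like the part that bears case_in but red or yellow is not meant.

How it is judged:
By the outcome, as a careful person would: the job done as asked, in the order asked, and still so for the second after the job is handed in, with the robot touching nothing.
It also fails if it takes over 58 s, if anything falls off the work surface, if the arm or the gripper's body presses on something with over 40 N, if the wrist force passes 120 N, or if a joint passes its speed limit or range.

## Working session

There is one attempt and no reset: what is moved stays moved. The work goes in short steps, Python scripts to look and compute and a tool call to move; the robot and the scene stay as the last step left them, time stands still between calls to the robot, and variables do not carry over. Pictures are saved under pics/ and viewed, at most 10 in all, crops included, and the job is handed in when it is done.

Besides the shell and the picture viewer there is one more tool, called after "Request:" as name(argument=value, ...), one argument or row to a line, values as JSON. carry_out: Moves the arm, as the interface text tells. Shifts and turns lie within -1 to 1; 1 stands for 50 cm of shift or 30 degrees of turn. Its arguments: {"type":"object","properties":{"dp":{"type":"array"},"spin":{"type":"array"},"claw":{"type":"number"},"force":{"type":"number"}},"required":["dp","spin"]}

```bash
mkdir -p pics; ls; python3 - <<'E'
from cell import r
import cv2,numpy as np
for n in("top","side"):
    p,d=r.read_camera(n); np.savez(f"pics/{n}1.npz",p=p,d=d)
    cv2.imwrite(f"pics/{n}1.png",cv2.resize(p[:,:,::-1],(800,600)))
    c=r.calibration(n); print(n,c['fx'],c['cx'],c['cy'],(-np.array(c['R']).T@c['t']).round(3),np.array(c['R']).round(2).tolist())
print(r.finger_overhang); s=r.read_state(); print(s)
E
```

```text
pics
top 472.2639785700851 255.06688926558482 190.22563180688186 [0.332 0.03  1.504] [[-0.0, -1.0, -0.0], [-1.0, 0.0, -0.05], [0.05, 0.0, -1.0]]
side 491.20585029056684 253.01917326449114 200.5437002382615 [ 0.157 -0.915  1.202] [[0.97, -0.23, 0.0], [-0.17, -0.73, -0.66], [0.15, 0.64, -0.75]]
0.011
{'clock': 0.1, 'q': array([ 7.28402145e+01,  5.25953244e+00,  7.05736506e+01, -2.33504552e-04,
        1.04267223e+02, -3.24971188e+00]), 'qvel': array([ 0.05598261, -0.19049095, -0.12988147,  0.07503877, -0.03082925,
        0.00054492]), 'joint_torque': array([ 2.11503007e-03, -4.47855771e+01, -4.07570493e+01,  7.00137508e-02,
        2.84485461e-02, -1.10996493e-04]), 'eef_pos': array([0.14418105, 0.58216871, 0.23262533]), 'ee_rot': array([-1.79899743e+02, -5.46573659e-03,  1.66089864e+02]), 'wrist_force': array([ 0.32900933,  0.35586679, -0.18128911]), 'moment': array([-0.00382976, -0.00020015, -0.04113789]), 'finger_force': 0.0, 'finger_gap': 0.08789835875304182}
```

View pics/top1.png

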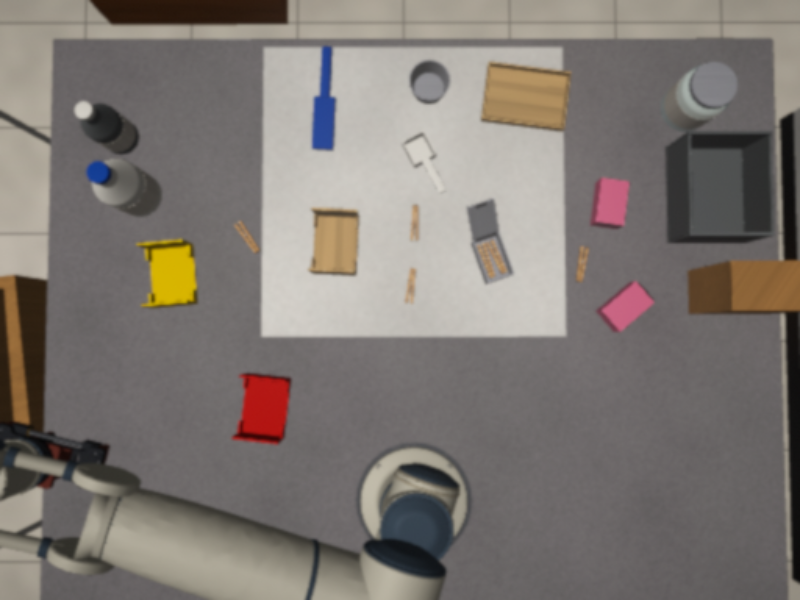

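View pics/side1.png

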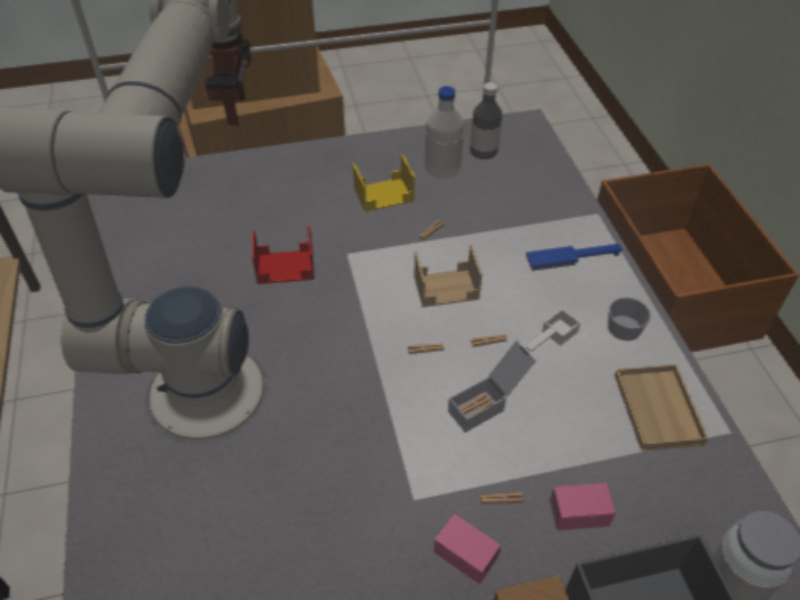

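The top view shows the open tin at about (490,245), hinge away from the robot, and the plywood case at (335,241); the red and yellow cases and the pink boxes are decoys. I'll enlarge next.

```bash
cat > h.py <<'E'
import numpy as np,cv2
from cell import r
def W(n,u,v,z):
    c=r.calibration(n);R=np.array(c['R']);t=np.array(c['t'])
    d=R.T@[(u-c['cx'])/c['fx'],(v-c['cy'])/c['fy'],1];o=-R.T@t
    return o+d*(z-o[2])/d[2]
def cloud(n,d):
    c=r.calibration(n);R=np.array(c['R']);t=np.array(c['t'])
    v,u=np.mgrid[:384,:512]
    P=np.stack([(u-c['cx'])/c['fx']*d,(v-c['cy'])/c['fy']*d,d],-1)
    return (P-t)@R
def crop(n,p,u0,u1,v0,v1,s,f):
    cv2.imwrite(f,cv2.resize(p[v0:v1,u0:u1,::-1],None,fx=s,fy=s,interpolation=cv2.INTER_CUBIC))
E
python3 - <<'E'
from h import *
T=np.load('pics/top1.npz');S=np.load('pics/side1.npz')
crop('top',T['p'],190,340,120,190,5,'pics/t2.png')
crop('side',S['p'],255,355,150,280,4.5,'pics/s2.png')
for n,D in(('top',T),('side',S)):
    P=cloud(n,D['d']);ok=D['d']>0
    g=ok&(abs(P[...,0]-.45)<.1)&(abs(P[...,1])<.1)
    print(n,np.median(P[g][:,2]))
P=cloud('top',T['d'])
for a,b,c,e in((195,240,125,182),(295,332,125,185)):
    print((P[c:e:3,a:b:3,2]*1000).astype(int))
E
```

```text
top 0.0006594348690219887
side 0.00041987509142240296
[[   4    0    2    6   -3    1    0    4    4    4    1   -2    4    2
    -1]
 [  -2    3    2    0    0    2    0    4   -1   -1    0    2    3   -1
    -2]
 [   3    5    8    1    6   -2    3    3    0    0    2   -3    0    1
    -2]
 [  -7   -2   76   75   79   79   78   74   77   76   79   77    1    0
    -4]
 [   3    0   29   24   23   31   34   35   34   42   41   51   -7    2
     1]
 [   1    0   28    5    7    3    6    6    2    6    2   33    3   -4
    -4]
 [  -4   -1   31    2    8    3    4    6    7    4    5   28    0   -3
     0]
 [  -5    1    3    3    5    2    5 1504    3    9    4   14    6    4
    10]
 [   4   -1    1    5    1    6   13    6    7    4    1    9    0    0
    -2]
 [   3    1    4    0    3    1    6    3    3    1    0    5    8    2
     9]
 [   2    4    3    1    7   11    9   12    4    3    7   11   -5   -2
    -5]
 [   2    4    0    1    8    0    9    4    5    4    8    1    4    0
     6]
 [   1   -2    3    4    8    1    8    7    4    5    4    8    0    0
     4]
 [   1
[... 875 characters left out ...]
72  72  66  66  55  55   0   0   0   0]
 [  1   2   7  65  60  57  52  51  43  -1   2   2  -6]
 [  4  -1  -4  54  51  42   9  -7  21  -4  -3   5   3]
 [  2  -2   1  18   1   1   4   2  11  -5  -1   0   0]
 [  0   0   2  43  10  11  11  15   7  39   0  -4   1]
 [  1   2   1  20  10   0   0   0  16  19   1   2  -1]
 [  2  -2  -1  -4   4  14  15  10  12  -5  42  -1  -1]
 [  2   0   0   3  38  15   7   0   8   3  32   0   3]
 [  2  -4   1   2  16   2   9  -4  17   9  18   1  -3]
 [  6  -3   7  -1   0  40  16   1   2  14   4  44  -2]
 [  0   3  -2   0   0  33   9  14  -4  -1  48  -2  -2]
 [  2   0   0  -3   6  11  -1  43   7   4  -2   1  -2]
 [  2   0  -1   1  -3   0  -4   0   1   2  -5  -2  -4]]
```

View pics/t2.png

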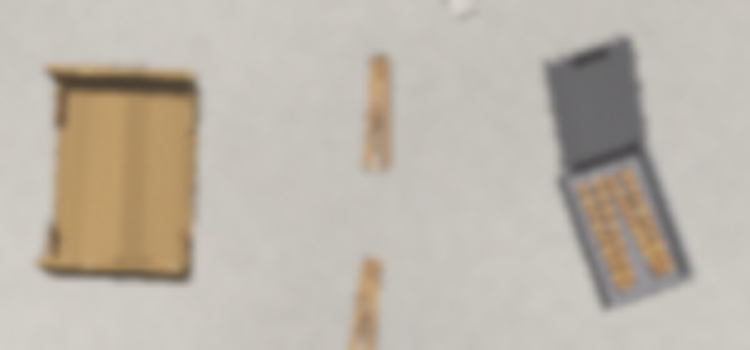

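View pics/s2.png

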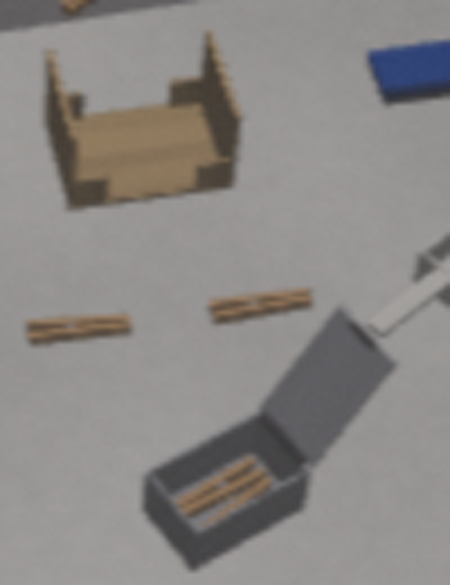

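The top crop shows the case at (40–195, 66–278) and the tin's body and lid at (545–692, 38–308). The side crop confirms the lid leans back with nothing close behind it. I'll fit both models to corners I read off the crops.

```bash
cat >> h.py <<'E'
def proj(n,X):
    c=r.calibration(n);q=np.array(c['R'])@X+np.array(c['t'])
    return np.array([c['fx']*q[0]/q[2]+c['cx'],c['fy']*q[1]/q[2]+c['cy']])
def pt(p,l):
    a=p[2];return np.array([p[0]+np.cos(a)*l[0]-np.sin(a)*l[1],p[1]+np.sin(a)*l[0]+np.cos(a)*l[1],l[2]])
E
python3 - <<'E'
from h import *
from scipy.optimize import least_squares
t=lambda x,y:('top',190+(x+.5)/5-.5,120+(y+.5)/5-.5)
s=lambda x,y:('side',255+(x+.5)/4.5-.5,150+(y+.5)/4.5-.5)
def L(th,y): return (.045-.09*np.cos(th),y,.046+.09*np.sin(th))
tin=[(t(608,309),lambda th:(-.045,.028,0)),(t(692,275),lambda th:(-.045,-.028,.044)),(t(558,178),lambda th:(.045,.028,.044)),
 (t(545,62),lambda th:L(th,.028)),(t(629,38),lambda th:L(th,-.028)),
 (s(195,570),lambda th:(-.045,-.028,0)),(s(195,524),lambda th:(-.045,-.028,.044)),(s(145,476),lambda th:(-.045,.028,.044)),
 (s(308,468),lambda th:(.045,-.028,.044)),(s(342,308),lambda th:L(th,.028)),(s(396,365),lambda th:L(th,-.028))]
def f(p): return np.concatenate([proj(o[0],pt(p,l(p[3])))-o[1:] for o,l in tin])
q=least_squares(f,[.55,-.13,.35,2.2],loss='soft_l1');print(q.x.round(4),np.degrees(q.x[2]));print(f(q.x).reshape(-1,2).round(1).tolist())
case=[(t(46,66),(.062,.045,.077)),(t(196,73),(.062,-.045,.077)),(t(39,266),(-.062,.045,.077)),(t(188,278),(-.062,-.045,.077)),
 (s(48,52),(-.062,.045,.077)),(s(208,33),(.062,.045,.077)),(s(234,187),(.062,-.045,0)),(s(70,208),(-.062,-.045,0))]
def g(p): return np.concatenate([proj(o[0],pt(p,l))-o[1:] for o,l in case])
q=least_squares(g,[.55,.14,0],loss='soft_l1');print(q.x.round(4),np.degrees(q.x[2]));print(g(q.x).reshape(-1,2).round(1).tolist())
E
```

```text
[ 0.4859 -0.1567  0.3373  2.2744] 19.327015674929665
[[-0.7, 1.0], [1.2, 0.8], [1.2, -1.0], [-0.5, 0.7], [0.5, -0.7], [-0.8, 0.0], [0.2, 1.7], [-0.1, -1.5], [0.7, 0.0], [-0.1, -1.3], [0.4, -0.9]]
[ 0.5165  0.1591 -0.0418] -2.395157450289114
[[0.5, 0.1], [-0.0, -0.1], [-0.0, 0.7], [-0.2, -0.5], [-0.4, -0.4], [0.8, -1.0], [0.0, 0.2], [-0.2, 0.6]]
```

Request:
carry_out(
  dp=[
    [-0.62, -0.56, 0],
    [-0.62, -0.56, 0],
    [-0.62, -0.56, 0],
    [-0.62, -0.56, 0],
    [-0.62, -0.56, 0],
    [-0.62, -0.56, 0],
    [-0.62, -0.56, 0],
    [-0.62, -0.56, 0],
    [-0.62, -0.56, 0],
    [-0.62, -0.56, 0],
  ],
  spin=[-0.5, -0.5, -0.5, -0.5, -0.5, -0.5, -0.5, -0.5, -0.5, -0.5],
  claw=-1,
  force=20,
)

```text
clock: 1.1
eef_pos: [0.3789, 0.234, 0.2332]
ee_rot: [-180.0, -0.0, -179.2]
wrist_force: [0.4, 0.4, -0.3]
finger_gap: 0.0111
finger_force: 0.0
```

```bash
cat >> h.py <<'E'
def go(x,y,z,yaw,e=None,w=None):
    s=r.read_state();e=s['eef_pos'];w=s['ee_rot'][2];a=np.radians(w)
    d=np.array([x,y])-e[:2]
    print(s['clock'],e.round(4),s['ee_rot'].round(2),s['wrist_force'].round(1),s['finger_gap'],s['q'].round(0))
    print('dp',[round(v/.5,3) for v in (d@[np.cos(a),np.sin(a)],d@[np.sin(a),-np.cos(a)],e[2]-z)],'spin',round(-((yaw-w+180)%360-180)/30,3))
TIN=[.4859,-.1567,np.radians(19.33)]
E
python3 -c "
from h import *
go(.613,-.112,.234,199.3)"
```

```text
1.1 [0.3789 0.234  0.2332] [-1.7996e+02 -2.0000e-02 -1.7917e+02] [ 0.4  0.4 -0.3] 0.011147724408577836 [ 27. -19.  93.  -0. 106. -63.]
dp [np.float64(-0.458), np.float64(-0.699), np.float64(-0.002)] spin -0.616
```

Request:
carry_out(
  dp=[
    [-0.46, -0.7, 0],
    [-0.46, -0.7, 0],
    [-0.46, -0.7, 0],
    [-0.46, -0.7, 0],
    [-0.46, -0.7, 0],
    [-0.46, -0.7, 0],
    [-0.46, -0.7, 0],
    [-0.46, -0.7, 0],
    [-0.46, -0.7, 0],
    [-0.46, -0.7, 0],
  ],
  spin=[-0.62, -0.62, -0.62, -0.62, -0.62, -0.62, -0.62, -0.62, -0.62, -0.62],
)

```text
clock: 2.1
eef_pos: [0.6157, -0.1116, 0.2309]
ee_rot: [179.9, -0.2, -160.5]
wrist_force: [-0.5, -0.5, -0.2]
finger_gap: 0.0006
finger_force: 0.0
```

```bash
python3 -c "
from h import *
p=pt(TIN,(.14,0,0));go(p[0],p[1],.106,199.3)"
```

```text
2.1 [ 0.6157 -0.1116  0.2309] [ 179.92   -0.18 -160.48] [-0.5 -0.5 -0.2] 0.0005939267113437927 [ -13.    9.   66.   -0.  105. -123.]
dp [np.float64(-0.005), np.float64(0.001), np.float64(0.25)] spin 0.007
```

Request:
carry_out(
  dp=[
    [0, 0, 0.1],
    [0, 0, 0.2],
    [0, 0, 0.25],
    [0, 0, 0.25],
    [0, 0, 0.25],
    [0, 0, 0.25],
  ],
  spin=[0, 0, 0, 0, 0, 0],
)

```text
clock: 2.7
eef_pos: [0.6157, -0.1088, 0.1119]
ee_rot: [-179.9, 0.2, -160.3]
wrist_force: [-0.1, -0.2, 0.0]
finger_gap: 0.0005
finger_force: 0.0
```

```bash
python3 - <<'E'
from h import *
go(.6157,-.1116,.106,199.3)
p,d=r.read_camera('side');crop('side',p,255,355,150,280,4.5,'pics/s3.png')
E
```

```text
2.7 [ 0.6157 -0.1088  0.1119] [-179.87    0.23 -160.26] [-0.1 -0.2  0. ] 0.0005091562447886041 [ -13.    9.   78.    0.   92. -123.]
dp [np.float64(0.002), np.float64(-0.005), np.float64(0.012)] spin 0.015
```

View pics/s3.png

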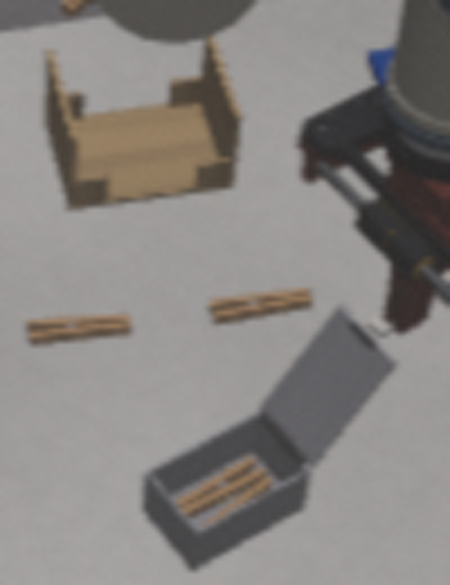

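The fingers are behind the lid at (410,330), with its free edge at (342–396, 308–365). Now I'll push it slowly toward the robot.

Request:
carry_out(
  dp=[
    [0.03, 0, 0],
    [0.045, 0, 0],
    [0.06, 0, -0.005],
    [0.075, 0, -0.01],
    [0.09, 0, -0.015],
    [0.105, 0, -0.02],
    [0.12, 0, -0.025],
    [0.135, 0, -0.03],
    [0.15, 0, -0.036],
    [0.165, 0, -0.036],
  ],
  spin=[0, 0, 0, 0, 0, 0, 0, 0, 0, 0],
)

```text
clock: 3.75
eef_pos: [0.5363, -0.1375, 0.127]
ee_rot: [-180.0, 0.0, -160.3]
wrist_force: [0.0, 0.5, 0.8]
finger_gap: 0.0006
finger_force: 0.3
```

```bash
python3 - <<'E'
from h import *
p=pt(TIN,(-.02,0,0));go(p[0],p[1],.106,199.3)
p,d=r.read_camera('side');crop('side',p,255,355,150,280,4.5,'pics/s4.png')
E
```

```text
3.75 [ 0.5363 -0.1375  0.127 ] [-1.7999e+02  2.0000e-02 -1.6032e+02] [0.  0.5 0.8] 0.0006171858786347611 [ -18.   -2.   88.    0.   93. -128.]
dp [np.float64(0.148), np.float64(-0.002), np.float64(0.042)] spin 0.013
```

View pics/s4.png

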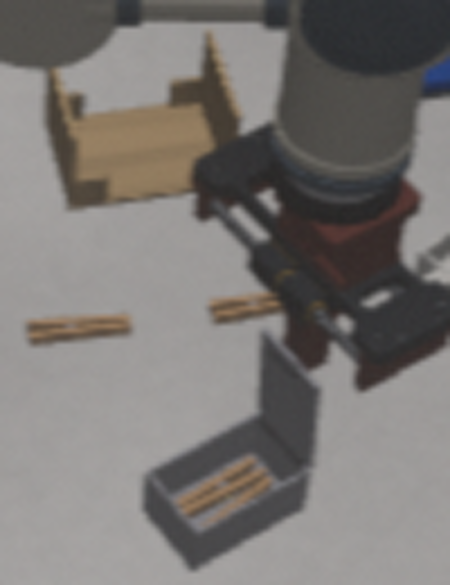

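The lid is upright now, with its top edge at (262–318, 333–388), and the tin hasn't moved. Next I'll follow the arc down.

Request:
carry_out(
  dp=[
    [0.017, 0, 0],
    [0.034, 0, 0],
    [0.05, 0, 0.005],
    [0.068, 0, 0.012],
    [0.088, 0, 0.026],
    [0.108, 0, 0.042],
    [0.122, 0, 0.062],
    [0.134, 0, 0.085],
    [0.142, 0, 0.11],
    [0.144, 0, 0.122],
  ],
  spin=[0, 0, 0, 0, 0, 0, 0, 0, 0, 0],
)

```text
clock: 4.8
eef_pos: [0.4679, -0.1614, 0.0636]
ee_rot: [179.9, -0.1, -160.3]
wrist_force: [-0.4, 0.1, -0.4]
finger_gap: 0.0003
finger_force: 0.2
```

```bash
python3 - <<'E'
from h import *
p=pt(TIN,(-.025,0,0));go(p[0],p[1],.059,199.3)
E
```

```text
4.8 [ 0.4679 -0.1614  0.0636] [ 1.7992e+02 -1.0000e-01 -1.6033e+02] [-0.4  0.1 -0.4] 0.0002597342220433288 [ -23.   -9.  102.   -0.   87. -133.]
dp [np.float64(0.013), np.float64(-0.003), np.float64(0.009)] spin 0.012
```

Request:
carry_out(
  dp=[
    [0.012, 0, 0.004],
    [0.016, 0, 0.008],
    [0.016, 0, 0.012],
    [0.016, 0, 0.014],
    [0.016, 0, 0.016],
    [0.016, 0, 0.016],
  ],
  spin=[0, 0, 0, 0, 0, 0],
)

```text
clock: 5.4
eef_pos: [0.4617, -0.1644, 0.0591]
ee_rot: [-180.0, 0.0, -160.3]
wrist_force: [-4.4, 1.1, 7.2]
finger_gap: 0.0003
finger_force: 3.5
```

Request:
carry_out(
  dp=[
    [0, 0, 0.006],
    [0, 0, 0.008],
    [0, 0, 0.008],
  ],
  spin=[0, 0, 0],
)

```text
clock: 5.7
eef_pos: [0.4618, -0.1646, 0.0585]
ee_rot: [-179.9, 0.1, -160.3]
wrist_force: [-12.2, 3.1, 24.1]
finger_gap: 0.0006
finger_force: 12.2
```

Request:
carry_out(
  dp=[
    [0, 0, -0.05],
    [0, 0, -0.15],
    [0, 0, -0.25],
    [-0.2, 0, -0.3],
    [-0.3, 0, -0.3],
    [-0.4, 0, -0.3],
    [-0.4, 0, -0.3],
  ],
  spin=[0, 0, 0, 0, 0, 0, 0],
  claw=1,
)

```text
clock: 6.4
eef_pos: [0.6499, -0.0966, 0.2042]
ee_rot: [-180.0, 0.1, -160.3]
wrist_force: [0.3, -0.9, 0.5]
finger_gap: 0.0534
finger_force: 0.0
```

```bash
python3 - <<'E'
from h import *
p,d=r.read_camera('side');crop('side',p,255,355,150,280,4.5,'pics/s5.png')
pt_,dt=r.read_camera('top');crop('top',pt_,260,360,110,200,6,'pics/t5.png')
P=cloud('top',dt);print((P[135:185:3,290:335:3,2]*1000).astype(int))
go(.4859,-.1567,.2,199.3)
E
```

```text
[[ 545  522  480   -3    5   -3   -2   -5    2    3  509  543  546  540
     0]
 [ 544  546  543  545  544  544  529  483   -5    6  520  544  540  540
    -5]
 [ 543  544  545  543  545  543  544  540  543  542  541  543  544    4
     3]
 [ 539  544  544  546  547  546  541  541  537  538  539  543  537   -5
     1]
 [ 540  541  546  546  543  544  544  542  536  529  538  544  545    0
     0]
 [ 542  542  532  545  541  543  538  538  530  520  538  537  538   -1
     4]
 [ 545  539  545  544  543  543  536  533  526  517  533  539  533    0
     4]
 [ 542  543  547  547  545  543  539  533  527  525  529  530   -4    0
     0]
 [ 545  546  546  549  546  543  541  536  528  519  525  520    0   -1
     7]
 [ 546  548  546  546  548  542  542  534  529  515  509   43    0    2
     0]
 [ 549  546  544  546  547  541  540  530  530  512   47   46   -4   -5
    -3]
 [ 548  546  548  548  547  542  540  534  527   44   47   51   40   -6
     6]
 [ 549  549  547  547  545  539  539  536  524   46   52   49   50    1
     1]
 [ 550  546  547  549  550  543  539  535  526   47   41 1504   43   44
     0]
 [ 549  547  550  549  542  542  541  531  524   48   42   50    2   -2
     0]
 [ 550  552  548  548  547  543  539  534  524    1   -3    6   -4    0
    -3]
 [ 553  552  553  549  546  545  539  531  519   -1   -2    4    1   -3
     2]]
6.5 [ 0.6516 -0.0948  0.1979] [ 179.76   -0.26 -160.09] [-0.7 -0.5 -1.1] 0.06037899855100738 [ -11.   14.   64.    0.  102. -121.]
dp [np.float64(0.354), np.float64(-0.004), np.float64(-0.004)] spin 0.02
```

View pics/s5.png

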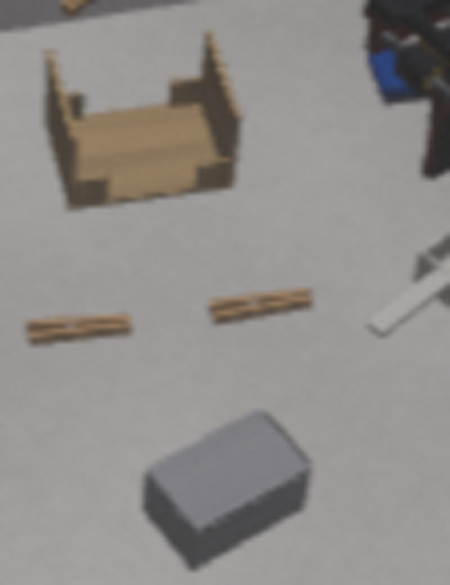

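View pics/t5.png

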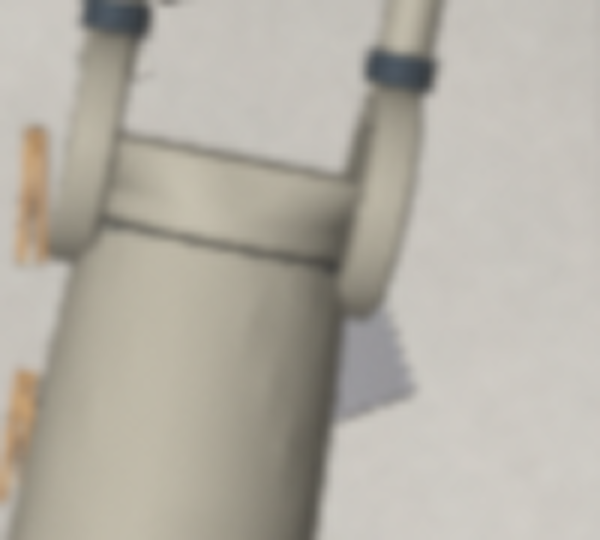

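The lid is flat and shut: its top face spans (145–310, 411–528) in the side crop, and the base corner is still at (195,570). I'll move over the tin and descend with the gripper open.

Request:
carry_out(
  dp=[
    [0.1, 0, 0],
    [0.2, 0, 0],
    [0.3, 0, 0],
    [0.352, -0.003, 0],
    [0.352, -0.003, 0.06],
    [0.352, -0.003, 0.14],
    [0.352, -0.003, 0.2],
    [0.352, -0.003, 0.2],
    [0.352, -0.003, 0.2],
    [0.352, -0.003, 0.2],
  ],
  spin=[0.02, 0.02, 0.02, 0.02, 0.02, 0.02, 0.02, 0.02, 0.02, 0.02],
  claw=1,
)

```text
clock: 7.5
eef_pos: [0.4835, -0.1587, 0.1061]
ee_rot: [-179.9, 0.2, -160.9]
wrist_force: [-1.3, 0.1, -0.1]
finger_gap: 0.0878
finger_force: 0.0
```

```bash
python3 - <<'E'
from h import *
go(.4859,-.1567,.018,199.3)
E
```

```text
7.5 [ 0.4835 -0.1587  0.1061] [-1.7986e+02  1.6000e-01 -1.6091e+02] [-1.3  0.1 -0.1] 0.08783649293231058 [ -22.   -8.   97.   -0.   91. -131.]
dp [np.float64(-0.006), np.float64(0.002), np.float64(0.176)] spin -0.007
```

Request:
carry_out(
  dp=[
    [-0.005, 0.002, 0.04],
    [-0.005, 0.002, 0.08],
    [-0.005, 0.002, 0.12],
    [-0.005, 0.002, 0.15],
    [-0.005, 0.002, 0.165],
    [-0.005, 0.002, 0.165],
    [-0.005, 0.002, 0.165],
  ],
  spin=[0, 0, 0, 0, 0, 0, 0],
)

```text
clock: 8.2
eef_pos: [0.4853, -0.1568, 0.0222]
ee_rot: [-179.9, 0.1, -160.9]
wrist_force: [0.4, 0.5, 0.8]
finger_gap: 0.0873
finger_force: 0.0
```

Request:
carry_out(
  dp=[
    [0, 0, 0],
    [0, 0, 0],
    [0, 0, 0],
    [0, 0, 0],
    [0, 0, 0],
    [0, 0, 0],
    [0, 0, 0],
    [0, 0, 0],
  ],
  spin=[0, 0, 0, 0, 0, 0, 0, 0],
  claw=-1,
  force=25,
)

```text
clock: 9.0
eef_pos: [0.4849, -0.1569, 0.0213]
ee_rot: [-179.9, 0.0, -160.9]
wrist_force: [0.8, -2.1, 1.4]
finger_gap: 0.0559
finger_force: 25.0
```

Request:
carry_out(
  dp=[
    [0, 0, -0.03],
    [0, 0, -0.08],
    [0, 0, -0.16],
    [0, 0, -0.24],
    [0, 0, -0.24],
  ],
  spin=[0, 0, 0, 0, 0],
)

```text
clock: 9.5
eef_pos: [0.4869, -0.157, 0.148]
ee_rot: [-179.7, 0.4, -160.9]
wrist_force: [1.0, -0.8, -3.4]
finger_gap: 0.0557
finger_force: 25.0
```

Request:
carry_out(
  dp=[
    [-0.03, 0.06, 0],
    [-0.06, 0.13, 0],
    [-0.09, 0.2, 0],
    [-0.125, 0.27, 0],
    [-0.16, 0.34, 0],
    [-0.19, 0.41, 0],
    [-0.22, 0.48, 0],
    [-0.25, 0.54, 0],
    [-0.266, 0.577, 0],
    [-0.266, 0.577, 0],
  ],
  spin=[0.07, 0.15, 0.22, 0.3, 0.4, 0.5, 0.6, 0.68, 0.717, 0.717],
)

```text
clock: 10.5
eef_pos: [0.5146, 0.1622, 0.1389]
ee_rot: [180.0, -0.2, 177.8]
wrist_force: [0.6, 0.0, -3.6]
finger_gap: 0.0555
finger_force: 25.0
```

```bash
python3 - <<'E'
from h import *
p,d=r.read_camera('side');crop('side',p,245,335,115,225,5,'pics/s6.png')
p2,d2=r.read_camera('top');crop('top',p2,180,260,100,200,6,'pics/t6.png')
go(.5165,.1591,.026,177.6)
E
```

```text
10.6 [0.515  0.1596 0.1394] [-1.7993e+02 -1.7000e-01  1.7767e+02] [-0.7 -0.7 -2.6] 0.056136539895554005 [ 14.  -4.  89.  -0.  95. -74.]
dp [np.float64(-0.003), np.float64(-0.001), np.float64(0.227)] spin 0.002
```

View pics/s6.png

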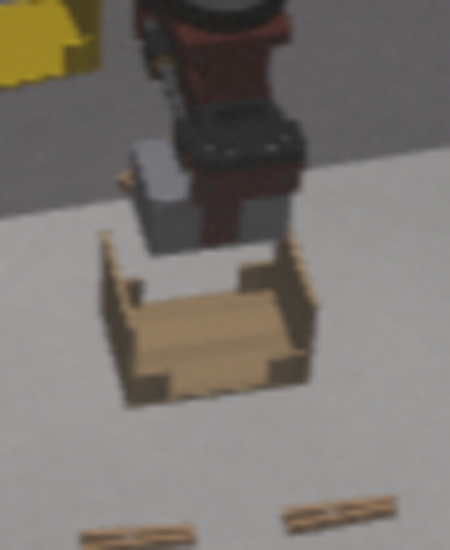

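The tin is held level above the case; its near bottom edge runs (155,255)–(287,238) in the crop. I'll turn that into an offset.

```bash
python3 - <<'E'
from h import *
for x,y in((155,255),(287,238)):print(W('side',245+(x+.5)/5-.5,115+(y+.5)/5-.5,.118).round(4))
E
```

```text
[0.4729 0.137  0.118 ]
[0.5578 0.1329 0.118 ]
```

Request:
carry_out(
  dp=[
    [-0.003, 0, 0.03],
    [-0.003, 0, 0.07],
    [-0.003, 0, 0.11],
    [-0.003, 0, 0.15],
    [-0.003, 0, 0.18],
    [-0.003, 0, 0.2],
    [-0.003, 0, 0.21],
    [-0.003, 0, 0.215],
    [-0.003, 0, 0.215],
    [-0.003, 0, 0.215],
  ],
  spin=[0, 0, 0, 0, 0, 0, 0, 0, 0, 0],
)

```text
clock: 11.6
eef_pos: [0.518, 0.1597, 0.0344]
ee_rot: [180.0, 0.1, 177.6]
wrist_force: [-0.3, 0.3, -3.6]
finger_gap: 0.0561
finger_force: 25.0
```

Still hanging free at −3.6 N, with about 8 mm to go.

Request:
carry_out(
  dp=[
    [0, 0, 0.004],
    [0, 0, 0.008],
    [0, 0, 0.011],
    [0, 0, 0.013],
    [0, 0, 0.015],
    [0, 0, 0.016],
    [0, 0, 0.016],
  ],
  spin=[0, 0, 0, 0, 0, 0, 0],
)

```text
clock: 12.3
eef_pos: [0.5175, 0.1596, 0.0264]
ee_rot: [180.0, 0.0, 177.6]
wrist_force: [-2.9, 0.5, 3.6]
finger_gap: 0.056
finger_force: 25.0
```

Request:
carry_out(
  dp=[
    [0, 0, 0],
    [0, 0, 0],
    [0, 0, 0],
    [0, 0, 0],
    [0, 0, 0],
    [0, 0, 0],
    [0, 0, 0],
    [0, 0, 0],
  ],
  spin=[0, 0, 0, 0, 0, 0, 0, 0],
  claw=1,
)

```text
clock: 13.1
eef_pos: [0.5175, 0.1596, 0.0255]
ee_rot: [-180.0, -0.0, 177.6]
wrist_force: [-0.5, 0.5, -1.2]
finger_gap: 0.0878
finger_force: 0.0
```

Request:
carry_out(
  dp=[
    [0, 0, -0.03],
    [0, 0, -0.08],
    [0, 0, -0.15],
    [0, 0, -0.25],
    [0, 0, -0.35],
    [0.2, 0, -0.35],
    [0.3, 0, -0.35],
    [0.3, 0, -0.35],
  ],
  spin=[0, 0, 0, 0, 0, 0, 0, 0],
)

```text
clock: 13.9
eef_pos: [0.3663, 0.1659, 0.2021]
ee_rot: [180.0, 0.1, 177.5]
wrist_force: [0.6, 0.5, 1.1]
finger_gap: 0.0879
finger_force: 0.0
```

```bash
python3 - <<'E'
from h import *
p,d=r.read_camera('side');crop('side',p,245,335,115,225,5,'pics/s7.png')
go(.5165,.1591,.2,177.6)
P=cloud('side',d);m=(d>0)&(abs(P[...,0]-.5165)<.03)&(abs(P[...,1]-.159)<.02)
print(np.percentile(P[m][:,2],[10,50,90]))
E
```

```text
13.95 [0.3602 0.1659 0.2024] [ 1.7991e+02 -4.0000e-02  1.7766e+02] [-0.1  2.4  0.2] 0.08786836836072598 [ 20. -27. 102.   0. 105. -68.]
dp [np.float64(-0.313), np.float64(-0.001), np.float64(0.005)] spin 0.002
[0.04883522 0.05214124 0.05561254]
```

View pics/s7.png

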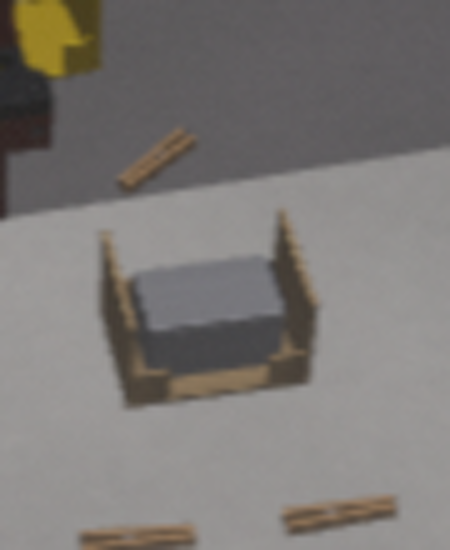

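The picture shows the tin shut, flat and centred in the case between its tall ends, at (135–285, 258–370). The depth camera puts its top at 52 mm against 53 mm expected, and the gripper is clear, so I'll hand in.

```bash
python3 -c "
from cell import r
print(r.close_job())"
```

```text
the job is handed in; nothing more can be done
None
```

I folded the lid shut on the washing machine, set the closed tin upright and lengthways on its plywood case's floor, let go, and handed the job in at about 14 s; no verdict came back.

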